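# Clamp a re-faced grid scraper in the bench screw press

### The arm

A 6-joint arm with a two-finger parallel gripper is mounted at the origin on the work surface. World frame = base frame: x ahead of the robot, y to its left, z up, the work surface at z = 0. Lengths are in mm, angles in rad, forces in N, time in s.
With the tool pointing down it reaches from about 275 to 750 mm from the base axis. Payload 10.2 kg.
Tool frame: the origin (TCP) lies where the fingers leave the gripper's body, on its centre line; the fingertips stand 64 mm ahead of it and the grasp point (between the pads) lies 45 mm ahead of it; z points along the fingers, y is the line along which they close (so a half turn about z gives the same grasp; the last joint's range is limited). The gripper opens to 88 mm and grips with 3 to 60 N. Pads are 18 mm wide; open, the fingers measure 123 mm over their backs; the gripper's body (75 mm by 187 mm) begins 45 mm behind the grasp point.
Start: joints at [-1.56, 0.313, 1.498, -0, 1.331, -0.223], TCP at [121.616, -510.726, 302.72] pointing down, gripper open.
Joint ranges: [-2.94, 2.94], [-0.97, 2.17], [0.19, 2.56], [-1.23, 4.37], [0.02, 3.11], [-2.88, 2.88]. Speed limits (rad/s): [2.39, 2.39, 3.01, 3.14, 3.14, 3.14].

### API

Orientations are given as a 3x3 rotation matrix whose columns are the frame's x, y, z axes.
In Python, from bench import sensors, get_image, calibration, job, spot_in, landmark_of gives the robot as it stands. The module is installed in compiled form; this text tells all that it offers.
- The arm moves only by the tool servo_tool, never from a script. Its argument "targets" is one flat list of numbers, 7 for each row, row after row: the turn, a rotation vector about the tool's x, y, z in degrees, then the shift along the tool's x, y, z in m, then the finger opening in m, from 0 to 0.0881. In form: [rx, ry, rz, tx, ty, tz, claw, rx, ry, rz, tx, ty, tz, claw, ...]. A call has 1 to 12 rows; each row is the pose to reach, as a shift and turn from the pose commanded when the call began, along the tool's axes at that moment; what a row does not reach only later rows make up. A row lasts 1/8 s, in which the tool goes at most 62.5 mm and 10.7 degrees, less where a joint would pass 70% of its speed; a pose out of reach is approached as far as the arm can. A call with a gripper value outside its range is refused whole. The fingers move at their own pace and stop on an object; the grip force is fixed at half the most. Time passes only in rows, so rows that repeat a pose let the fingers close. It gives the time, the measured TCP pose, the force, the opening and the grip force at its end, in the units of the state.
- sensors.sense(): the state, without advancing time (a new reading comes with each control period).
- get_image(name): name is "side" or "top" or "wrist"; returns the picture (400x640x3 uint8, red, green, blue); there is no depth.
- calibration(name): a dict with "intrinsics" (3x3 intrinsics, pixels), "R" (3x3) and "t" (3): a world point X has camera coordinates R X + t. Camera axes: x right, y down, z forward; pixel columns grow to the right and rows downward; lengths in mm; the calibration is good to about 2 mm. The wrist camera is an equidistant fisheye: a pixel r from the principal point sees the ray r / f radians off the axis. A picture is of the moment at which its call begins: read the wrist's pose just before it. calibration takes no time and is no camera call; for the wrist camera it gives the pose at the moment of the call.
- job.hand_in(): hands the job in; it is judged then, once.
Trained networks look in the newest picture that a camera, given by its name, has taken for a name from the list of things; names that differ only in an ending like _2 or _b are one class to them, and where a whole thing is asked for, a point or a joint stands for the part that bears it (a point fixed in the world has none). Each returns a list of dicts, best first, with "confidence" (0 to 1); they miss things now and then, are a little off and sometimes report something else, mostly with a low value. They report only what shows in the picture. A call takes as long as a camera call.
- spot_in(label, camera): "extent" ([centre column, centre row, width, height] in pixels, round what is visible of it).
- landmark_of(label, camera): "position" ([column, row] in pixels: a listed point, or the origin of a listed thing).
The state is a dict: "clock": time; "joint_pos": joint angles; "joint_velocities": joint speeds; "joint_efforts": joint torques, N m; "eef_pos": TCP position; "ee_rot": TCP orientation; "contact_force": force on the tool from outside, world axes, zero at the start; "wrist_torque": the same for the moment, N m; "grip_width": finger opening in mm; "gripper_force": force on a finger pad.
Only numpy, scipy, OpenCV 4.12 (cv2) and the standard library are available. Lean on these libraries where they do the work, as an engineer would, in place of code of your own. Each camera call takes 0.05 s, during which the arm holds its last target. There are 200 camera calls.

### The job

The dark facing has just been glued onto the wooden grid scraper: lay the scraper flat on the bed of the bench screw press, face up, its blade centred under the platen and its handle sticking straight out at the front. Then wind the crank clockwise until the platen just touches down on the facing, give it half a turn more, no more than that, and let go. Leave the other things on the shelf where they are.

Things in the scene. Friction and masses are not known exactly. Their poses are not given: they have to be found in the camera images.
- press: grey iron bench screw press, fixed. Base 130 (x) x 230 (y) x 22 mm, its flat top is the bed. Two steel pillars, 22 mm diameter (38 mm collars at the foot), stand 88 mm left and right of the centre and carry the crosshead; front and back are open. Origin: centre of the base's underside, on the screw's axis; -x is the front (the robot's side), z up.
- bed (a point): centre of the top of the press's bed, on the screw's axis, 22 mm above the shelf; axes as the press's
- crosshead (a point): middle of the underside of the press's crosshead, 122 mm above the shelf, on the screw's axis; the crosshead is 44 mm deep (x), 222 mm wide (y), 38 mm high. Under it, on the screw's foot, hangs the platen: a steel plate 70 x 70 x 14 mm that goes up and down, does not turn and is sprung (starts to yield at 220 N, then 18 N per mm). Its underside starts 62 to 66 mm above the shelf.
- hub (a point): crank's hub (30 mm diameter, 7 mm higher in its middle) on the screw's axis, level with the top of the crank arm. Winding the crank clockwise seen from above lowers screw, crank, grip and platen by 10 mm per turn; 1 to 2.2 turns bring the platen down on the facing; The stiff greased thread drags steadily and stays where it is left.
- knob: revolving wooden grip of the crank, upright, 24 mm diameter, 48 mm high, free to spin. Origin: centre of its lower end, on the crank arm, 60 mm from the screw's axis, 204 to 208 mm above the shelf. Starts anywhere from back-left to right of the press. To keep it moving takes a push of 9.5 N along its circle; at touch-down that rises to 15.5 N within 1/15 turn, and to 17 N half a turn on.
- scraper: wooden grid scraper (paddle) lying flat. Blade 80 x 80 x 18 mm with a dark facing 70 x 72 mm on top, planed by hand: together 22 to 30 mm thick (not known beforehand). Neck 56 mm wide to 65 mm behind the blade's centre, then handle 30 wide, 20 thick. 0.15 to 0.24 kg, balances 45 mm behind the origin. Origin: underside of the blade's centre; +x away from the handle, z up.
- neck (a point): where the scraper's neck meets the handle, 65 mm behind the blade's centre (scraper's -x), on the underside
- tongs: a pair of stainless steel tongs lying flat, 250 mm long, 60 mm wide at the jaws, 22 mm high; not to be disturbed. Origin: its underside, near its middle
- brush: a black silicone basting brush lying flat, 225 mm long, 42 mm wide, 14 mm high; not to be disturbed. Origin: its underside, near its middle
- shaker: a red plastic spice shaker with flip-top lid, upright, 48 mm diameter, 86 mm high; not to be disturbed. Origin: its underside
- ramekin: a white ceramic ramekin, 84 mm diameter, 45 mm high; not to be disturbed. Origin: its underside
- clip: a small aluminium grill clamp, 85 x 26 x 20 mm, with two 140 mm steel skewers held across its jaws; not to be disturbed. Origin: its underside, near its middle
- jar: an amber glass jar with steel cap, 60 mm diameter, 85 mm high; not to be disturbed. Origin: its underside
- mill: a turned dark wooden pepper mill, upright, 52 mm diameter, 135 mm high; not to be disturbed. Origin: its underside

How it is judged:
By the outcome, as a careful person would: the job done as asked, in the order asked, and still so for the second after the job is handed in, with the robot touching nothing.
It also fails if it takes over 72 s, if anything falls off the work surface, if the arm or the gripper's body presses on something with over 40 N, if the wrist force passes 120 N, or if a joint passes its speed limit or range.

## Working session

There is one attempt and no reset: what is moved stays moved. The work goes in short steps, Python scripts to look and compute and a tool call to move; the robot and the scene stay as the last step left them, time stands still between calls to the robot, and variables do not carry over. Pictures are saved under pics/ and viewed, at most 10 in all, crops included, and the job is handed in when it is done.

Besides the shell and the picture viewer there is one more tool, called after ">>>" as name(argument=value, ...) on one line, values as JSON. servo_tool: Moves the arm, as the interface text tells. Its arguments: {"type":"object","properties":{"targets":{"type":"array"}},"required":["targets"]}

```bash
mkdir -p pics; cat > h.py <<'E'
import numpy as np, cv2
from bench import sensors, get_image, calibration, job, spot_in, landmark_of
def save(cam,n):
    im=get_image(cam); cv2.imwrite('pics/'+n,im[:,:,::-1]); return im
def ray(cam,px):
    c=calibration(cam);K=np.array(c['intrinsics'],float);R=np.array(c['R'],float);t=np.array(c['t'],float).ravel()
    x=(px[0]-K[0,2])/K[0,0];y=(px[1]-K[1,2])/K[1,1]
    if cam=='wrist':
        r=np.hypot(x,y); d=np.array([np.sin(r)*x/max(r,1e-9),np.sin(r)*y/max(r,1e-9),np.cos(r)])
    else: d=np.array([x,y,1.])
    return -R.T@t, R.T@d/np.linalg.norm(d)
def onz(cam,px,z):
    o,d=ray(cam,px); return o+d*(z-o[2])/d[2]
def proj(cam,X):
    c=calibration(cam);K=np.array(c['intrinsics'],float);p=np.array(c['R'])@np.array(X,float)+np.array(c['t']).ravel()
    if cam=='wrist':
        r=np.hypot(p[0],p[1]);a=np.arctan2(r,p[2]);p=np.array([p[0]/r*a,p[1]/r*a,1])
    p=p/p[2]; return (K@p)[:2]
def tri(pa,pb,ca='side',cb='top'):
    (o1,d1),(o2,d2)=ray(ca,pa),ray(cb,pb)
    A=sum(np.eye(3)-np.outer(d,d) for d in(d1,d2)); b=sum((np.eye(3)-np.outer(d,d))@o for o,d in((o1,d1),(o2,d2)))
    return np.linalg.solve(A,b)
E
cat > a.py <<'E'
from h import *
np.set_printoptions(precision=1,suppress=True)
a=save('side','side0.png');b=save('top','top0.png')
cv2.imwrite('pics/both.png',cv2.resize(np.vstack([a,b])[:,:,::-1],(640,800))[:, :])
Z=dict(press=0,bed=22,crosshead=122,hub=None,knob=206,scraper=0,neck=0)
for n in 'press bed crosshead hub knob scraper neck'.split():
    r={}
    for c in('side','top'):
        l=landmark_of(n,c)
        if l: r[c]=l[0]['position']; print(n,c,np.array(r[c]),round(l[0]['confidence'],2), onz(c,r[c],Z[n]) if Z[n] is not None else '')
    if len(r)==2: print('   tri',tri(r['side'],r['top']))
s=sensors.sense();print(s['clock'],s['eef_pos'],np.array(s['ee_rot']))
E
python3 a.py
```

```text
press side [340.3 222.5] 0.71 [570.4  84.3   0. ]
press top [286.2 216.2] 0.66 [559.3  72.4   0. ]
   tri [565.6  76.3   3. ]
bed side [334.3 216.6] 0.84 [554.4  76.5  22. ]
bed top [283.9 212.9] 0.74 [566.   77.1  22. ]
   tri [561.   73.6  28.7]
crosshead side [416.  222.1] 0.72 [781.1  61.4 122. ]
crosshead top [276.7 208.7] 0.59 [563.7  85.4 122. ]
   tri [671.6 135.5   3.9]
hub side [341.9 165.5] 0.6 
hub top [274.8 201.7] 0.81 
   tri [567.5  79.1 204. ]
knob side [350.1 179.7] 0.47 [609.2  34.7 206. ]
knob top [288.6 184.9] 0.67 [610.   48.3 206. ]
   tri [608.2  46.9 197.9]
scraper side [247.5 313. ] 0.73 [ 513.9 -291.7   -0. ]
scraper top [411.6 233.2] 0.88 [ 515.7 -291.2    0. ]
   tri [ 514.9 -291.6    0.7]
neck side [230.5 299.3] 0.65 [ 456.4 -279.     0. ]
neck top [407.1 253.1] 0.95 [ 458.6 -277.     0. ]
   tri [ 457.5 -278.    -0.5]
0.8 [ 121.6 -510.7  302.7] [[ 1.   0.2 -0. ]
 [ 0.2 -1.  -0. ]
 [-0.   0.  -1. ]]
```

View pics/side0.png

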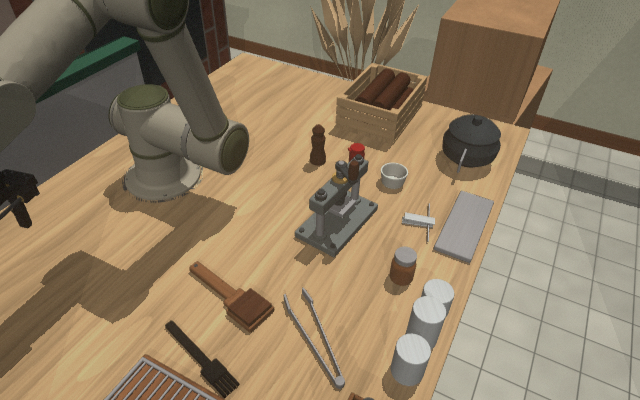

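View pics/top0.png

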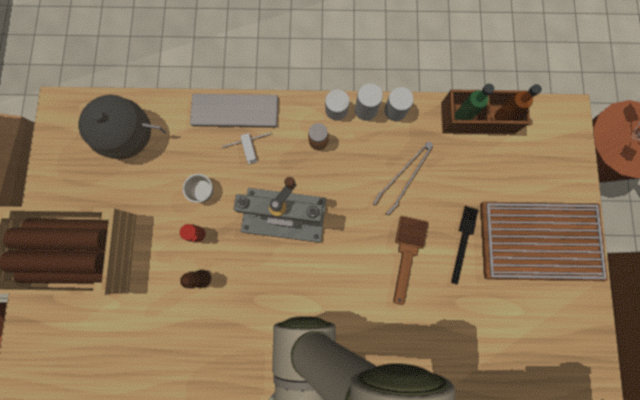

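The side view shows the press centred near (340,215), with the scraper at (245,300), blade toward the tongs. In the top view the scraper is at (408,255) and the press base is turned by a few degrees. The crank grip, at (289,185), points back-right.

```bash
cat >> h.py <<'E'
from scipy.spatial.transform import Rotation as Ro
np.set_printoptions(precision=2,suppress=True)
def go(p,yaw):
    s=sensors.sense();R=np.array(s['ee_rot']);y=np.radians(yaw)
    T=np.array([[np.cos(y),np.sin(y),0],[np.sin(y),-np.cos(y),0],[0,0,-1]])
    print('rot',Ro.from_matrix(R.T@T).as_rotvec(degrees=True),'shift mm',R.T@(np.array(p)-s['eef_pos']))
def st():
    s=sensors.sense();R=np.array(s['ee_rot']);print('t',s['clock'],'p',np.array(s['eef_pos']),'yaw',np.degrees(np.arctan2(R[1,0],R[0,0])),'z',R[:,2],'F',np.array(s['contact_force']),'q6',s['joint_pos'][5],'w',s['grip_width'],s['gripper_force'])
E
python3 -c "
from h import *
st();go([437,-273,230],-13.3)
c=calibration('wrist');R=np.array(c['R']);print(-R.T@np.array(c['t']).ravel(),R,c['intrinsics'])"
```

```text
t 0.8 p [ 121.61 -510.73  302.73] yaw 13.392121993063279 z [-0. -0. -1.] F [ 0.55  0.39 -0.02] q6 -0.22335786022574425 w 87.91899900151336 0.0
rot [ 0.    0.   26.69] shift mm [ 361.88 -158.21   72.72]
[ 193.8  -494.35  384.12] [[ 0.23 -0.97  0.  ]
 [-0.93 -0.22  0.29]
 [-0.28 -0.07 -0.96]] [[309.71   0.   323.35]
 [  0.   309.71 197.48]
 [  0.     0.     1.  ]]
```

>>> servo_tool(targets=[0, 0, -60, 0.2, -0.09, 0.0, 0.088, 0, 0, -60, 0.2, -0.09, 0.0, 0.088, 0, 0, -60, 0.2, -0.09, 0.0, 0.088, 0, 0, -60, 0.2, -0.09, 0.0, 0.088, 0, 0, -153.3, 0.362, -0.158, 0.02, 0.088, 0, 0, -153.3, 0.362, -0.158, 0.04, 0.088, 0, 0, -153.3, 0.362, -0.158, 0.05, 0.088, 0, 0, -153.3, 0.362, -0.158, 0.05, 0.088, 0, 0, -153.3, 0.362, -0.158, 0.05, 0.088, 0, 0, -153.3, 0.362, -0.158, 0.05, 0.088, 0, 0, -153.3, 0.362, -0.158, 0.05, 0.088, 0, 0, -153.3, 0.362, -0.158, 0.05, 0.088])

```text
clock: 2.3
eef_pos: [437.2, -273.2, 252.7]
ee_rot: [[-0.795, 0.606, 0.0], [0.606, 0.795, 0.0], [0.0, 0.0, -1.0]]
contact_force: [0.6, 0.9, 0.8]
grip_width: 88.0
gripper_force: 0.0
```

>>> servo_tool(targets=[0, 0, -40, 0, 0, 0, 0.088, 0, 0, -40, 0, 0, 0, 0.088, 0, 0, -40, 0, 0, 0, 0.088, 0, 0, -40, 0, 0, 0, 0.088])

```text
clock: 2.8
eef_pos: [437.2, -273.2, 252.7]
ee_rot: [[-0.999, -0.045, 0.0], [-0.045, 0.999, 0.0], [-0.0, 0.0, -1.0]]
contact_force: [-0.6, 0.2, 0.2]
grip_width: 87.7
gripper_force: 0.0
```

```bash
python3 -c "
from h import *
st();go([437,-273,200],166.7);print(sensors.sense()['joint_pos'])"
```

```text
t 2.8 p [ 437.16 -273.18  252.74] yaw -177.40421702534803 z [ 0.  0. -1.] F [-0.56  0.22  0.2 ] q6 -2.402216030032215 w 87.72394061516356 0.0
rot [ 0.   0.  15.9] shift mm [ 0.16  0.19 52.74]
[-0.79  0.34  1.6   0.    1.2  -2.4 ]
```

>>> servo_tool(targets=[0, 0, 10, 0, 0, 0.03, 0.088, 0, 0, 15.9, 0, 0, 0.05, 0.088, 0, 0, 15.9, 0, 0, 0.05, 0.088])

```text
clock: 3.18
eef_pos: [436.8, -272.9, 201.8]
ee_rot: [[-0.972, 0.234, -0.002], [0.234, 0.972, 0.002], [0.002, 0.001, -1.0]]
contact_force: [-0.2, -0.4, 1.0]
grip_width: 87.8
gripper_force: 0.0
```

```bash
python3 -c "
from h import *
st();save('wrist','w1.png')
for n in ('scraper','neck'):
  l=landmark_of(n,'wrist')
  for d in l[:2]: print(n,d['position'],d['confidence'],onz('wrist',d['position'],0))
print('grasp expects',[proj('wrist',p) for p in ([437,-273,20],[515,-291,0])])
"
```

```text
t 3.175 p [ 436.85 -272.87  201.81] yaw 166.4656113411251 z [-0.  0. -1.] F [-0.16 -0.37  0.96] q6 -2.1206671769525487 w 87.83603395665504 0.0
scraper [325.0, 265.4] 0.9 [ 521.48 -292.69    0.  ]
neck [323.0, 207.7] 0.89 [ 459.2  -280.05    0.  ]
grasp expects [array([324.83, 190.07]), array([325.28, 259.52])]
```

View pics/w1.png

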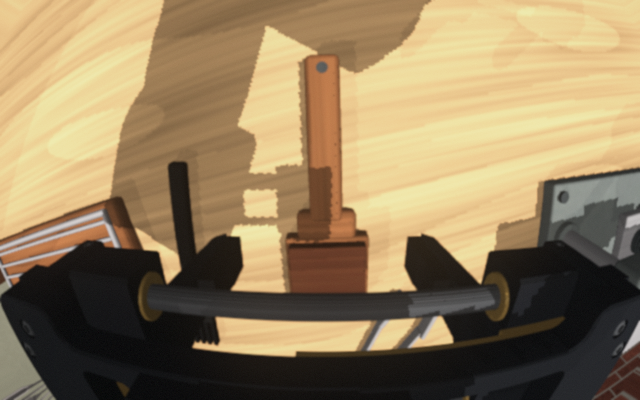

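The wrist view shows the handle running from (322,57) to (326,210). The neck starts at row about 210, the blade front is at rows 240–290, and a finger sits on each side of the scraper.

```bash
python3 -c "
from h import *
im=cv2.imread('pics/w1.png')
for r in (70,90,110,130,150):
  row=im[r].astype(int); sat=row[:,2]-row[:,0]; 
  hsv=cv2.cvtColor(im,cv2.COLOR_BGR2HSV)[r,290:360]; print(r,[tuple(x) for x in hsv[::4,:2].tolist()] if r==110 else '')
g=cv2.GaussianBlur(im,(3,3),0).astype(int)
L=[]
for r in range(70,155,10):
  h=cv2.cvtColor(im,cv2.COLOR_BGR2HSV)[r]; m=[c for c in range(295,352) if h[c,0]<13 and h[c,1]>120]
  print(r,min(m),max(m)); L.append(onz('wrist',(( min(m)+max(m))/2,r),18)[:2])
L=np.array(L);print(L, np.degrees(np.arctan(np.polyfit(L[:,0],L[:,1],1)[0])))
print(onz('wrist',(325,211),18),onz('wrist',(325,241),28))
"
```

```text
70 
90 
110 [(23, 86), (22, 90), (21, 91), (17, 118), (14, 141), (12, 155), (12, 154), (12, 151), (12, 152), (12, 152), (13, 153), (13, 152), (12, 155), (18, 104), (18, 103), (18, 103), (18, 103), (19, 99)]
130 
150 
70 306 337
80 306 337
90 307 338
100 307 338
110 307 338
120 307 338
130 308 338
140 308 339
150 309 339
[[ 334.34 -251.39]
 [ 342.81 -253.42]
 [ 351.44 -254.61]
 [ 359.84 -256.62]
 [ 368.22 -258.63]
 [ 376.61 -260.64]
 [ 385.12 -262.24]
 [ 393.67 -263.85]
 [ 402.29 -265.46]] -11.867893311564707
[ 456.84 -277.55   18.  ] [ 481.64 -283.47   28.  ]
```

```bash
python3 -c "
from h import *
go([442,-274.3,67],167.6)"
```

```text
rot [-0.05  0.07 -1.08] shift mm [ -4.46   0.31 136.68]
```

>>> servo_tool(targets=[0, 0, -1.1, -0.005, 0, 0.05, 0.088, 0, 0, -1.1, -0.005, 0, 0.1, 0.088, 0, 0, -1.1, -0.005, 0, 0.125, 0.088, 0, 0, -1.1, -0.005, 0, 0.136, 0.088, 0, 0, -1.1, -0.005, 0, 0.136, 0.08, 0, 0, -1.1, -0.005, 0, 0.136, 0.02, 0, 0, -1.1, -0.005, 0, 0.136, 0.02, 0, 0, -1.1, -0.005, 0, 0.136, 0.02, 0, 0, -1.1, -0.005, 0, 0.136, 0.02, 0, 0, -1.1, -0.005, 0, 0.136, 0.02])

```text
clock: 4.58
eef_pos: [442.0, -274.2, 66.8]
ee_rot: [[-0.976, 0.216, -0.0], [0.216, 0.976, 0.0], [0.0, 0.0, -1.0]]
contact_force: [0.9, 2.4, 1.4]
grip_width: 32.3
gripper_force: 1.2
```

>>> servo_tool(targets=[0, 0, 0, 0, 0, 0, 0.02, 0, 0, 0, 0, 0, 0, 0.02, 0, 0, 0, 0, 0, 0, 0.02, 0, 0, 0, 0, 0, -0.01, 0.02, 0, 0, 0, 0, 0, -0.04, 0.02, 0, 0, 0, 0, 0, -0.08, 0.02, 0, 0, 0, 0, 0, -0.12, 0.02, 0, 0, 0, 0, 0, -0.12, 0.02, 0, 0, 0, 0, 0, -0.12, 0.02])

```text
clock: 5.7
eef_pos: [441.6, -274.1, 185.9]
ee_rot: [[-0.976, 0.216, -0.001], [0.216, 0.976, 0.001], [0.001, 0.001, -1.0]]
contact_force: [1.2, -0.7, -2.0]
grip_width: 29.4
gripper_force: 30.0
```

```bash
python3 -c "
from h import *
st()
print(sensors.sense()['wrist_torque'])
# press from top image
for n in ('press','bed','crosshead','hub','knob'):
  for c in ('wrist',):
    im=get_image(c); l=landmark_of(n,c); print(n,[(d['position'],d['confidence']) for d in l[:1]])
im=get_image('top'); cv2.imwrite('pics/press_top.png',cv2.resize(im[160:260,220:345,::-1],None,fx=5,fy=5,interpolation=cv2.INTER_CUBIC))
im=get_image('side'); cv2.imwrite('pics/s_lift.png',cv2.resize(im[120:345,150:400,::-1],None,fx=2.6,fy=2.6,interpolation=cv2.INTER_CUBIC))
"
```

```text
t 5.7 p [ 441.6  -274.1   185.86] yaw 167.4991758648687 z [-0.  0. -1.] F [ 1.21 -0.68 -1.99] q6 -2.133649409152126 w 29.367462639865185 30.006588928517886
[ 0.06 -0.1  -0.03]
press [([608.3, 220.8], 0.88)]
bed [([614.6, 232.3], 0.83)]
crosshead []
hub []
knob []
```

View pics/press_top.png

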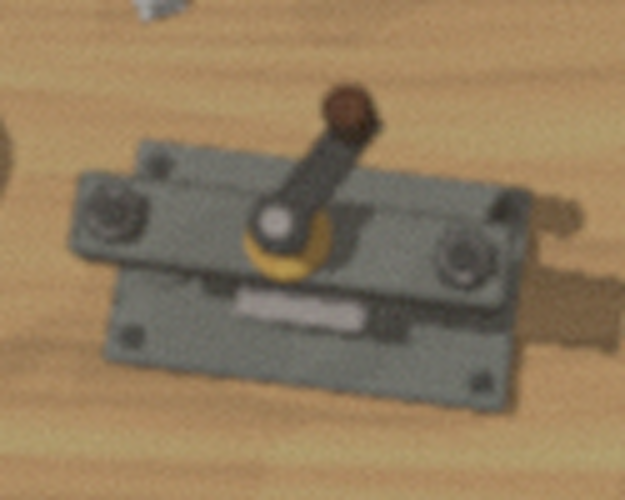

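View pics/s_lift.png

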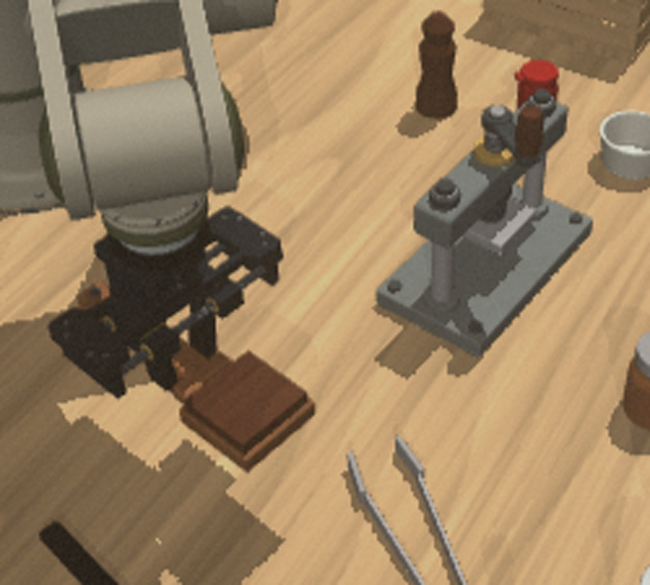

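The top crop shows the bed corners at (105,360), (510,410), (140,142) and (527,190), with the crosshead slanting the same way. The side crop shows the scraper held level.

```bash
python3 -c "
from h import *
P=lambda x,y:((x+.5)/5-.5+220,(y+.5)/5-.5+160)
C={k:onz('top',P(*v),22) for k,v in dict(fl=(105,360),fr=(510,410),bl=(140,142),br=(527,190)).items()}
print(C, 'c',sum(C.values())/4)
for a,b in(('fr','fl'),('br','bl')): d=C[b]-C[a]; print(a,np.linalg.norm(d),np.degrees(np.arctan2(-d[0],d[1])))
for a,b in(('fr','br'),('fl','bl')): d=C[b]-C[a]; print(a,np.linalg.norm(d),np.degrees(np.arctan2(d[1],d[0])))
# crosshead top ends z=160
E={k:onz('top',P(*v),160) for k,v in dict(fl=(72,250),fr=(500,305),bl=(85,172),br=(525,218)).items()}
print(E,'c',sum(E.values())/4)
for a,b in(('fr','fl'),('br','bl')): d=E[b]-E[a]; print(np.linalg.norm(d),np.degrees(np.arctan2(-d[0],d[1])))
print('knob top',onz('top',P(350,108),254),'hub',onz('top',P(276,222),212))
"
```

```text
{'fl': array([510.7 , 197.92,  22.  ]), 'fr': array([486.21, -31.95,  22.  ]), 'bl': array([636.8 , 184.41,  22.  ]), 'br': array([612.23, -39.59,  22.  ])} c [561.49  77.7   22.  ]
fr 231.16916361810908 -6.082095667411353
br 225.34644405655 -6.259670750099437
fr 126.25473520909416 -3.47171254715865
fl 126.8221545140424 -6.115370929592424
{'fl': array([554.41, 186.92, 160.  ]), 'fr': array([530.28, -27.01, 160.  ]), 'bl': array([594.03, 182.62, 160.  ]), 'br': array([574.17, -38.73, 160.  ])} c [563.22  75.95 160.  ]
215.28727958130227 -6.434739291162846
222.23808192387 -5.125641220112415
knob top [608.7   41.58 254.  ] hub [562.19  78.81 212.  ]
```

```bash
python3 -c "
from h import *
go([373.5,-200,186],167.5);go([373.5,97,150],174)"
```

```text
rot [ 0.   -0.    0.01] shift mm [82.97 57.74  0.66]
rot [ 0.   -0.   -6.49] shift mm [147.19 347.71  36.69]
```

>>> servo_tool(targets=[0, 0, 0, 0.03, 0.02, 0, 0.02, 0, 0, 0, 0.065, 0.045, 0, 0.02, 0, 0, -1, 0.09, 0.085, 0, 0.02, 0, 0, -2, 0.1, 0.13, 0.0, 0.02, 0, 0, -3, 0.11, 0.18, 0.01, 0.02, 0, 0, -4, 0.12, 0.23, 0.02, 0.02, 0, 0, -5, 0.131, 0.28, 0.03, 0.02, 0, 0, -6, 0.14, 0.32, 0.037, 0.02, 0, 0, -6.5, 0.145, 0.34, 0.037, 0.02, 0, 0, -6.5, 0.147, 0.348, 0.037, 0.02, 0, 0, -6.5, 0.147, 0.348, 0.037, 0.02, 0, 0, -6.5, 0.147, 0.348, 0.037, 0.02])

```text
clock: 7.8
eef_pos: [374.0, 96.5, 149.8]
ee_rot: [[-0.994, 0.105, 0.0], [0.105, 0.994, -0.0], [-0.0, -0.0, -1.0]]
contact_force: [0.2, 0.0, -2.1]
grip_width: 29.9
gripper_force: 30.0
```

```bash
python3 -c "
from h import *
st()
save('wrist','w2.png')
for n,z in (('press',0),('bed',22),('crosshead',122),('hub',0),('scraper',83),('neck',83)):
    l=landmark_of(n,'wrist'); print(n,[(d['position'],round(d['confidence'],2),onz('wrist',d['position'],z)) for d in l[:1]])
"
```

```text
t 7.8 p [373.96  96.55 149.82] yaw 173.94784234182728 z [ 0. -0. -1.] F [ 0.21  0.   -2.07] q6 -1.5182821655745111 w 29.875527612426634 30.007182177796494
press []
bed []
crosshead []
hub []
scraper [([325.4, 355.6], 0.98, array([452.99,  89.18,  83.  ]))]
neck []
```

View pics/w2.png

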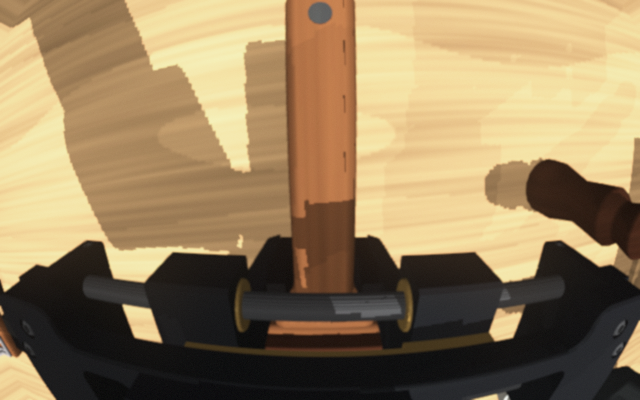

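The wrist view shows the handle square to the gripper, from (320,12) to (325,290). The press is hidden behind the gripper body, so I'll use the top-view fit for it.

>>> servo_tool(targets=[0, 0, 0, 0, 0, 0.03, 0.02, 0, 0, 0, 0, 0, 0.056, 0.02, 0, 0, 0, 0, 0, 0.056, 0.02])

```text
clock: 8.52
eef_pos: [373.1, 97.2, 92.8]
ee_rot: [[-0.995, 0.104, -0.003], [0.104, 0.995, 0.0], [0.003, -0.0, -1.0]]
contact_force: [1.0, -0.4, -1.9]
grip_width: 29.7
gripper_force: 30.0
```

```bash
python3 -c "
from h import *
st();go([482.1,85.4,94],174)
im=get_image('side'); cv2.imwrite('pics/s2.png',cv2.resize(im[130:270,200:400,::-1],None,fx=4,fy=4,interpolation=cv2.INTER_CUBIC))
for n in ('scraper','neck','bed'):
  for c in ('side','top'):
    get_image(c);l=landmark_of(n,c); print(n,c,[(d['position'],round(d['confidence'],2),onz(c,d['position'],27 if n!='bed' else 22)) for d in l[:1]])
"
```

```text
t 8.525 p [373.09  97.18  92.84] yaw 174.00235239981714 z [-0.  0. -1.] F [ 1.   -0.44 -1.86] q6 -1.5177527519501353 w 29.656636666355276 30.007491804863093
rot [-0.01 -0.19  0.  ] shift mm [-109.64   -0.32   -1.52]
scraper side [([303.7, 201.8], 0.6, array([452.9 ,  83.61,  27.  ]))]
scraper top [([277.8, 255.9], 0.94, array([444.31,  89.47,  27.  ]))]
neck side [([284.6, 190.7], 0.81, array([380.4 ,  98.59,  27.  ]))]
neck top [([277.0, 274.9], 0.71, array([392.36,  89.78,  27.  ]))]
bed side [([336.4, 216.4], 0.94, array([559.11,  80.04,  22.  ]))]
bed top [([285.7, 214.6], 0.76, array([561.21,  71.79,  22.  ]))]
```

View pics/s2.png

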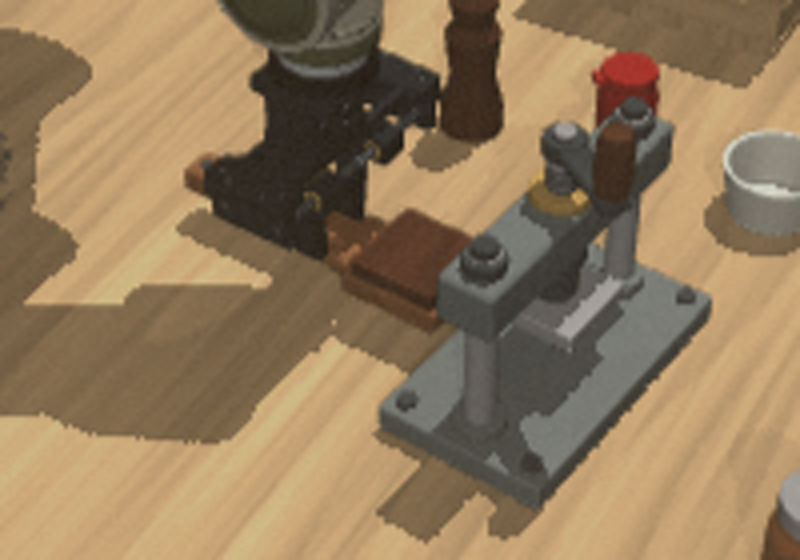

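```bash
python3 -c "
from h import *
P=lambda x,y:((x+.5)/4-.5+200,(y+.5)/4-.5+130)
fr,br,bl=[onz('side',P(*v),22) for v in ((381,410),(541,490),(711,300))]
print(fr,br,bl,'c',(fr+bl)/2)
d=bl-br;print(np.linalg.norm(d),np.degrees(np.arctan2(-d[0],d[1])));d=br-fr;print(np.linalg.norm(d),np.degrees(np.arctan2(d[1],d[0])))
"
```

```text
[489.09 -28.97  22.  ] [614.9 -41.   22. ] [639.83 181.08  22.  ] c [564.46  76.05  22.  ]
223.46845964915565 -6.405508643812235
126.37821793809994 -5.461237289920697
```

The side crop shows the blade level in front of the bed. Its bed corners, at (381,410), (541,490) and (711,300), agree with the top view: centre (563, 77), yaw -6°.

>>> servo_tool(targets=[0, 0, 0, -0.015, 0, -0.001, 0.02, 0, 0, 0, -0.035, 0, -0.001, 0.02, 0, 0, 0, -0.055, 0, -0.001, 0.02, 0, 0, 0, -0.075, 0, -0.001, 0.02, 0, 0, 0, -0.095, 0, -0.001, 0.02, 0, 0, 0, -0.11, 0, -0.001, 0.02, 0, 0, 0, -0.11, 0, -0.001, 0.02, 0, 0, 0, -0.11, 0, 0.0025, 0.02, 0, 0, 0, -0.11, 0, 0.0045, 0.02, 0, 0, 0, -0.11, 0, 0.0045, 0.02])

```text
clock: 10.42
eef_pos: [482.8, 85.8, 89.1]
ee_rot: [[-0.995, 0.104, -0.0], [0.104, 0.995, 0.0], [0.0, -0.0, -1.0]]
contact_force: [-0.4, -0.2, -1.2]
grip_width: 29.5
gripper_force: 30.0
```

```bash
python3 -c "
from h import *
st();go([482.6,85.4,89],174)
im=get_image('side'); cv2.imwrite('pics/s3.png',cv2.resize(im[130:270,200:400,::-1],None,fx=4,fy=4,interpolation=cv2.INTER_CUBIC))
"
```

```text
t 10.425 p [482.81  85.82  89.11] yaw 174.01643088572837 z [-0.  0. -1.] F [-0.37 -0.2  -1.17] q6 -1.5299146660435974 w 29.496565284483466 30.019279453299532
rot [-0.   -0.03  0.02] shift mm [ 0.16 -0.44  0.11]
```

View pics/s3.png

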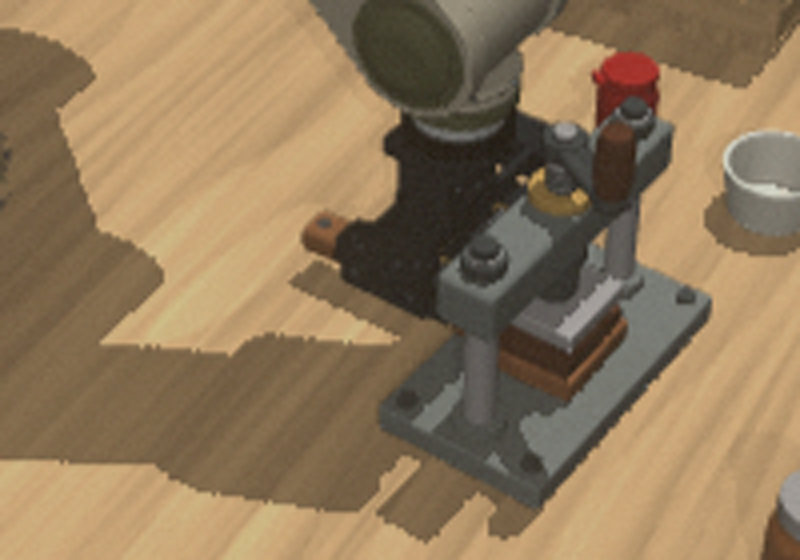

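The blade is under the platen, with the facing corner at (568,358) and the platen corner at (570,345). The edges are parallel, so I'll set it down and release.

>>> servo_tool(targets=[0, 0, 0, 0, 0, 0.0006, 0.02, 0, 0, 0, 0, 0, 0.0006, 0.05, 0, 0, 0, 0, 0, 0.0006, 0.06, 0, 0, 0, 0, 0, 0.0006, 0.06, 0, 0, 0, 0, 0, 0.0006, 0.06, 0, 0, 0, 0, 0, -0.03, 0.06, 0, 0, 0, 0, 0, -0.08, 0.06, 0, 0, 0, 0, 0, -0.14, 0.06, 0, 0, 0, 0, 0, -0.2, 0.06, 0, 0, 0, 0, 0, -0.25, 0.06, 0, 0, 0, 0, 0, -0.25, 0.06, 0, 0, 0, 0, 0, -0.25, 0.06])

```text
clock: 11.98
eef_pos: [482.9, 85.7, 338.2]
ee_rot: [[-0.995, 0.104, -0.002], [0.104, 0.995, 0.0], [0.002, -0.0, -1.0]]
contact_force: [0.5, -0.0, -0.9]
grip_width: 59.8
gripper_force: 0.0
```

```bash
python3 -c "
from h import *
st();print(sensors.sense()['joint_pos'])
W=save('wrist','w3.png')
for n,z in (('scraper',22),('neck',22),('bed',22),('crosshead',122),('hub',212),('knob',206)):
  r={}
  for c in ('side','top','wrist'):
    get_image(c);l=landmark_of(n,c)
    if l: r[c]=l[0]['position']; print(n,c,r[c],round(l[0]['confidence'],2),onz(c,r[c],z))
  if 'side' in r and 'top' in r: print('  tri',tri(r['side'],r['top']))
"
```

```text
t 11.975 p [482.88  85.74 338.21] yaw 174.0073114523738 z [-0.  0. -1.] F [ 0.53 -0.   -0.91] q6 -1.5299082308403869 w 59.8140642042093 0.0
[-0.06  0.21  1.54  0.    1.4  -1.53]
scraper side [334.4, 218.0] 0.87 [557.13  71.59  22.  ]
scraper wrist [324.2, 220.2] 0.89 [560.64  77.7   22.  ]
neck side [314.0, 211.7] 0.7 [495.71  66.39  22.  ]
neck top [461.2, 238.2] 0.74 [ 502.08 -425.82   22.  ]
neck wrist [320.1, 176.0] 0.84 [498.79  78.71  22.  ]
  tri [ 565.5  -269.36  345.1 ]
bed side [336.7, 214.6] 0.74 [556.61  86.96  22.  ]
bed top [285.2, 212.4] 0.56 [567.52  73.43  22.  ]
  tri [564.54  71.17  38.96]
crosshead side [337.6, 189.7] 0.84 [559.17  76.71 122.  ]
crosshead top [277.2, 210.1] 0.95 [560.08  83.94 122.  ]
crosshead wrist [284.3, 336.2] 0.7 [676.57  14.71 122.  ]
  tri [558.73  83.21 117.52]
hub side [342.5, 164.2] 0.9 [569.49  73.7  212.  ]
hub top [276.5, 203.4] 0.64 [563.69  74.85 212.  ]
hub wrist [325.5, 298.9] 0.96 [557.84  78.82 212.  ]
  tri [566.06  76.47 208.38]
knob side [391.7, 184.6] 0.67 [704.02  66.91 206.  ]
knob top [289.2, 181.0] 0.44 [619.54  47.13 206.  ]
knob wrist [292.1, 341.0] 0.75 [608.21  42.86 206.  ]
  tri [662.86  68.55 179.99]
```

View pics/w3.png

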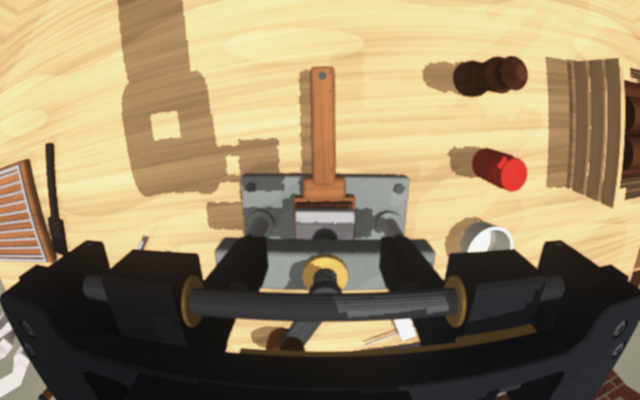

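The wrist view shows the handle straight out at (322,70)–(325,200), with blade and platen centred between the bed edges at columns 243 and 408. The hub is at (325,270) and the grip at about (285,340).

```bash
python3 -c "
from h import *
go([609.5,41.5,335],174);go([609.5,41.5,279],174)
"
```

```text
rot [0.   0.   0.01] shift mm [-130.27  -30.82    4.24]
rot [0.   0.   0.01] shift mm [-130.27  -30.82   60.24]
```

>>> servo_tool(targets=[0, 0, 0, -0.05, -0.012, 0, 0.06, 0, 0, 0, -0.1, -0.024, 0, 0.06, 0, 0, 0, -0.13, -0.031, 0, 0.06, 0, 0, 0, -0.13, -0.031, 0, 0.06, 0, 0, 0, -0.13, -0.031, 0, 0.06])

```text
clock: 14.45
eef_pos: [608.7, 41.7, 339.2]
ee_rot: [[-0.995, 0.104, -0.0], [0.104, 0.995, 0.0], [0.0, 0.0, -1.0]]
contact_force: [-0.2, 0.4, -0.5]
grip_width: 60.1
gripper_force: 0.0
```

```bash
python3 -c "
from h import *
st()
a=get_image('wrist')
for n,z in (('hub',207),('knob',206),('bed',22)):
    l=landmark_of(n,'wrist')
    if l: print(n,l[0]['position'],l[0]['confidence'],onz('wrist',l[0]['position'],z))
b=get_image('side')
cv2.imwrite('pics/k1.png',np.vstack([cv2.resize(a[150:,120:520,::-1],(640,400)),np.hstack([cv2.resize(b[130:190,290:400,::-1],None,fx=3.3,fy=3.3),np.zeros((198,640-363,3),np.uint8)])]))
"
```

```text
t 14.45 p [608.67  41.68 339.23] yaw 174.02761306027244 z [-0.  0. -1.] F [-0.23  0.35 -0.5 ] q6 -1.5900190890594443 w 60.13325968763058 0.0
hub [370.4, 142.2] 0.79 [562.66  78.7  207.  ]
knob [328.1, 213.2] 0.68 [612.06  44.09 206.  ]
bed [324.0, 211.4] 0.51 [674.33  34.72  22.  ]
```

View pics/k1.png

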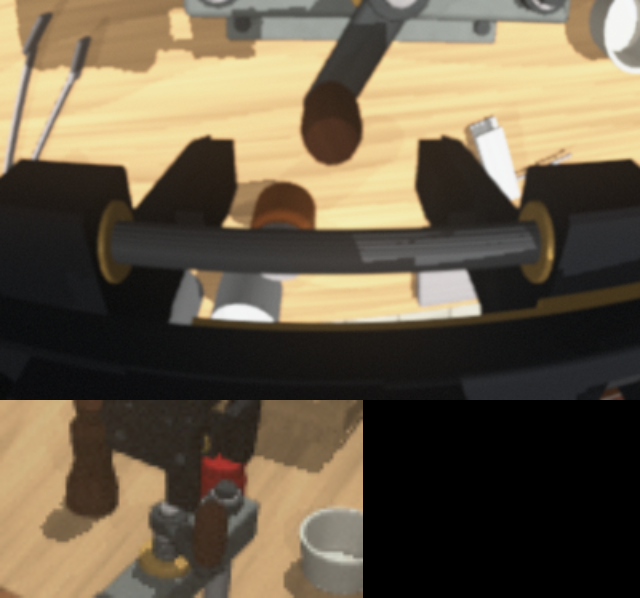

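The wrist crop shows the grip's top at about (332,140), between the two fingers, with the hub at the top edge near (395,0).

```bash
python3 -c "
from h import *
print(onz('wrist',(327.4,236.5),254), onz('wrist',(368,149),212), proj('wrist',[608.7,41.7,254]))
"
```

```text
[609.63  43.16 254.  ] [566.82  75.83 212.  ] [324.77 235.29]
```

>>> servo_tool(targets=[0, 0, 0, -0.001, 0, 0.03, 0.06, 0, 0, 0, -0.001, 0, 0.06, 0.06, 0, 0, 0, -0.001, 0, 0.06, 0.03, 0, 0, 0, -0.001, 0, 0.06, 0.015, 0, 0, 0, -0.001, 0, 0.06, 0.015, 0, 0, 0, -0.001, 0, 0.06, 0.015, 0, 0, 0, -0.001, 0, 0.06, 0.015, 0, 0, 0, -0.001, 0, 0.06, 0.015])

```text
clock: 15.7
eef_pos: [610.4, 42.4, 280.4]
ee_rot: [[-0.995, 0.104, 0.002], [0.104, 0.995, 0.002], [-0.002, 0.002, -1.0]]
contact_force: [0.5, 5.9, 2.9]
grip_width: 23.0
gripper_force: 30.0
```

```bash
cat > c.py <<'E'
from h import *
import sys
# rows for continuing circle: args cx cy start_angle(deg) step n
cx,cy,a0,step,n=map(float,sys.argv[1:6]); r=float(sys.argv[6]) if len(sys.argv)>6 else 60
s=sensors.sense();R=np.array(s['ee_rot'])
for i in range(1,int(n)+1):
    a=np.radians(a0-step*i); p=np.array([cx+r*np.cos(a),cy+r*np.sin(a),0]); q=np.array([cx+r*np.cos(np.radians(a0)),cy+r*np.sin(np.radians(a0)),0])
    d=R.T@(p-q); print(i,np.round(d[:2],1),round(10*step*i/360,1))
E
python3 -c "
from h import *
st()
p=np.array(sensors.sense()['eef_pos'])[:2]-[562,77.5];print(np.hypot(*p),np.degrees(np.arctan2(p[1],p[0])))"; python3 c.py 562 77.5 -36.5 15 12
```

```text
t 15.7 p [610.41  42.37 280.41] yaw 174.0525192832967 z [ 0.  0. -1.] F [0.47 5.9  2.88] q6 -1.5901123385536777 w 22.96469795264295 29.99945324845612
59.81876052755603 -35.96763747868571
1 [  9.7 -12.3] 0.4
2 [ 22.2 -21.7] 0.8
3 [ 36.7 -27.6] 1.2
4 [ 52.2 -29.5] 1.7
5 [ 67.8 -27.3] 2.1
6 [ 82.2 -21.2] 2.5
7 [ 94.5 -11.5] 2.9
8 [103.9   1. ] 3.3
9 [109.8  15.5] 3.8
10 [111.7  31.1] 4.2
11 [109.5  46.6] 4.6
12 [103.3  61. ] 5.0
```

>>> servo_tool(targets=[0, 0, 0, 0.0045, -0.0065, 0.0002, 0.015, 0, 0, 0, 0.0097, -0.0123, 0.0004, 0.015, 0, 0, 0, 0.0222, -0.0217, 0.0008, 0.015, 0, 0, 0, 0.0367, -0.0276, 0.0012, 0.015, 0, 0, 0, 0.0522, -0.0295, 0.0017, 0.015])

```text
clock: 16.32
eef_pos: [556.1, 18.5, 278.8]
ee_rot: [[-0.995, 0.104, 0.006], [0.104, 0.995, 0.003], [-0.006, 0.004, -1.0]]
contact_force: [10.5, 12.8, 1.3]
grip_width: 23.1
gripper_force: 30.0
```

```bash
cat > k.py <<'E'
from h import *
import sys
c=np.array([float(x) for x in sys.argv[1:3]]) if len(sys.argv)>1 else np.array([562,77.5])
s=sensors.sense();p=np.array(s['eef_pos'])[:2]-c;r=np.hypot(*p);e=p/r;t=np.array([e[1],-e[0]])
F=np.array(s['contact_force'])
print('t',s['clock'],'r',r,'ang',np.degrees(np.arctan2(p[1],p[0])),'F radial out',F[:2]@e,'F tangential (cw)',F[:2]@t,'Fz',F[2],'z',s['eef_pos'][2],'w',s['grip_width'])
E
python3 k.py; python3 -c "
from h import *
im=get_image('side')
for n in('hub','knob'):
  for c in('side','top'):
    get_image(c);l=landmark_of(n,c)
    if l: print(n,c,l[0]['confidence'],onz(c,l[0]['position'],205))
"
```

```text
t 16.325 r 59.284070547181784 ang -95.7329621948925 F radial out -13.811241022737999 F tangential (cw) -9.178551240240076 Fz 1.3453493456496328 z 278.7818616830759 w 23.099057025136908
hub side 0.66 [565.46  82.88 205.  ]
hub top 0.65 [687.46 145.4  205.  ]
knob side 0.38 [558.97  13.   205.  ]
```

```bash
cat > c.py <<'E'
from h import *
import sys
# cx cy step n : rows for continuing circle from estimated commanded pose
cx,cy,step,n=map(float,sys.argv[1:5]); r=60;K=18
s=sensors.sense();R=np.array(s['ee_rot']);m=np.array(s['eef_pos']);F=np.array(s['contact_force']);q=m-F/K;q[2]=0
a0=np.degrees(np.arctan2(m[1]-cy,m[0]-cx))
print('from',a0,'cmd r',np.hypot(q[0]-cx,q[1]-cy))
for i in range(1,int(n)+1):
    a=np.radians(a0-step*i); p=np.array([cx+r*np.cos(a),cy+r*np.sin(a),0]); p[:2]+=.5*np.array([np.sin(a),-np.cos(a)])
    d=R.T@(p-q); print('%.4f, %.4f, %.4f'%(d[0]/1e3,d[1]/1e3,.01*step*i/360),round(np.degrees(a),1))
E
python3 c.py 562.2 78.3 15 12
```

```text
from -96.71875465544908 cmd r 60.44414153282822
0.0162, 0.0028, 0.0004 -111.7
0.0305, 0.0091, 0.0008 -126.7
0.0427, 0.0189, 0.0012 -141.7
0.0520, 0.0316, 0.0017 -156.7
0.0576, 0.0462, 0.0021 -171.7
0.0593, 0.0618, 0.0025 -186.7
0.0570, 0.0772, 0.0029 -201.7
0.0507, 0.0916, 0.0033 -216.7
0.0409, 0.1038, 0.0037 -231.7
0.0282, 0.1130, 0.0042 -246.7
0.0136, 0.1187, 0.0046 -261.7
-0.0019, 0.1204, 0.0050 -276.7
```

>>> servo_tool(targets=[0, 0, 0, 0.0162, 0.0028, 0.0004, 0.015, 0, 0, 0, 0.0305, 0.0091, 0.0008, 0.015, 0, 0, 0, 0.0427, 0.0189, 0.0012, 0.015, 0, 0, 0, 0.052, 0.0316, 0.0017, 0.015, 0, 0, 0, 0.0576, 0.0462, 0.0021, 0.015, 0, 0, 0, 0.0593, 0.0618, 0.0025, 0.015])

```text
clock: 17.52
eef_pos: [502.7, 84.1, 276.3]
ee_rot: [[-0.994, 0.105, 0.001], [0.105, 0.994, -0.003], [-0.002, -0.003, -1.0]]
contact_force: [0.5, -9.4, 2.8]
grip_width: 23.3
gripper_force: 30.0
```

```bash
python3 k.py 562.2 78.3; python3 c.py 562.2 78.3 15 12
```

```text
t 17.525 r 59.76910361722087 ang 174.43585691867776 F radial out -1.4221972170210568 F tangential (cw) -9.322845000701106 Fz 2.7752165382538228 z 276.27979104484047 w 23.32317333580798
from 174.43585691867776 cmd r 59.85035568446399
-0.0019, 0.0155, 0.0004 159.4
-0.0079, 0.0300, 0.0008 144.4
-0.0174, 0.0424, 0.0012 129.4
-0.0299, 0.0519, 0.0017 114.4
-0.0443, 0.0579, 0.0021 99.4
-0.0599, 0.0600, 0.0025 84.4
-0.0754, 0.0579, 0.0029 69.4
-0.0899, 0.0519, 0.0033 54.4
-0.1023, 0.0424, 0.0037 39.4
-0.1118, 0.0299, 0.0042 24.4
-0.1178, 0.0155, 0.0046 9.4
-0.1199, -0.0001, 0.0050 -5.6
```

>>> servo_tool(targets=[0, 0, 0, -0.0019, 0.0155, 0.0004, 0.015, 0, 0, 0, -0.0079, 0.03, 0.0008, 0.015, 0, 0, 0, -0.0174, 0.0424, 0.0012, 0.015, 0, 0, 0, -0.0299, 0.0519, 0.0017, 0.015, 0, 0, 0, -0.0443, 0.0579, 0.0021, 0.015, 0, 0, 0, -0.0599, 0.06, 0.0025, 0.015, 0, 0, 0, -0.0754, 0.0579, 0.0029, 0.015, 0, 0, 0, -0.0899, 0.0519, 0.0033, 0.015, 0, 0, 0, -0.1023, 0.0424, 0.0037, 0.015, 0, 0, 0, -0.1118, 0.0299, 0.0042, 0.015, 0, 0, 0, -0.1178, 0.0155, 0.0046, 0.015, 0, 0, 0, -0.1199, -0.0001, 0.005, 0.015])

```text
clock: 19.02
eef_pos: [622.3, 73.7, 271.3]
ee_rot: [[-0.995, 0.103, 0.003], [0.103, 0.995, 0.003], [-0.002, 0.004, -1.0]]
contact_force: [-2.2, 9.0, 5.0]
grip_width: 23.1
gripper_force: 30.0
```

```bash
python3 k.py 562.2 78.3; python3 c.py 562.2 78.3 15 12
python3 -c "
from h import *
im=get_image('side'); cv2.imwrite('pics/s4.png',cv2.resize(im[130:260,280:400,::-1],None,fx=4.6,fy=4.6,interpolation=cv2.INTER_CUBIC))"
```

```text
t 19.025 r 60.32549372294613 ang -4.383795627014571 F radial out -2.8476044318973774 F tangential (cw) -8.815257685448747 Fz 4.986135691293484 z 271.2868633679416 w 23.079753647230497
from -4.383795627014571 cmd r 60.485676635316395
0.0022, -0.0156, 0.0004 -19.4
0.0080, -0.0302, 0.0008 -34.4
0.0173, -0.0428, 0.0012 -49.4
0.0295, -0.0525, 0.0017 -64.4
0.0439, -0.0588, 0.0021 -79.4
0.0594, -0.0611, 0.0025 -94.4
0.0749, -0.0594, 0.0029 -109.4
0.0895, -0.0536, 0.0033 -124.4
0.1021, -0.0443, 0.0037 -139.4
0.1119, -0.0321, 0.0042 -154.4
0.1181, -0.0177, 0.0046 -169.4
0.1205, -0.0022, 0.0050 -184.4
```

View pics/s4.png

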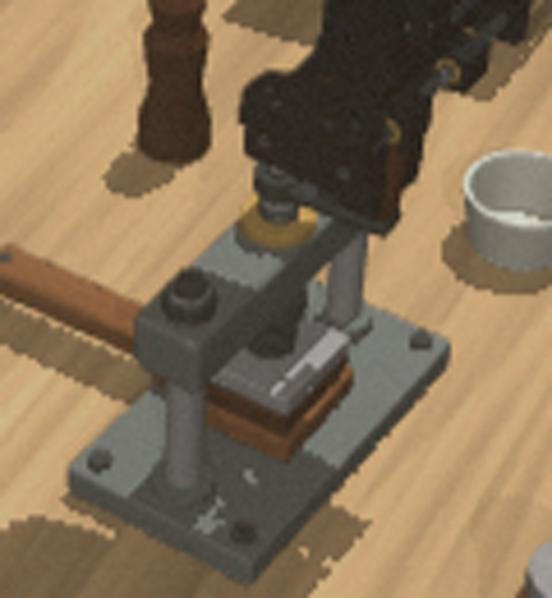

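The side crop shows the platen a few millimetres above the facing, with its corner at (290,410) and the scraper still square. I've now viewed 11 pictures, one over the limit of 10, so I'll view no more and finish by force and numbers.

>>> servo_tool(targets=[0, 0, 0, 0.0022, -0.0156, 0.0004, 0.015, 0, 0, 0, 0.008, -0.0302, 0.0008, 0.015, 0, 0, 0, 0.0173, -0.0428, 0.0012, 0.015])

```text
clock: 19.45
eef_pos: [600.9, 32.4, 270.0]
ee_rot: [[-0.995, 0.104, 0.005], [0.104, 0.995, 0.003], [-0.004, 0.003, -1.0]]
contact_force: [3.0, 10.8, 3.2]
grip_width: 23.0
gripper_force: 30.0
```

```bash
python3 k.py 562.2 78.3; python3 c.py 562.2 78.3 15 3
```

```text
t 19.45 r 60.04057699552909 ang -49.826686465158076 F radial out -6.3110986211057805 F tangential (cw) -9.266154606689081 Fz 3.186562205942015 z 270.03493533214544 w 22.99224027810606
from -49.826686465158076 cmd r 60.39338761566497
0.0126, -0.0094, 0.0004 -64.8
0.0270, -0.0156, 0.0008 -79.8
0.0425, -0.0178, 0.0012 -94.8
```

>>> servo_tool(targets=[0, 0, 0, 0.0126, -0.0094, 0.0004, 0.015, 0, 0, 0, 0.027, -0.0156, 0.0008, 0.015])

```text
clock: 19.7
eef_pos: [572.6, 19.3, 269.2]
ee_rot: [[-0.995, 0.104, 0.006], [0.104, 0.995, 0.001], [-0.006, 0.002, -1.0]]
contact_force: [7.0, 8.9, 0.4]
grip_width: 23.7
gripper_force: 30.0
```

```bash
python3 k.py 562.2 78.3; python3 c.py 562.2 78.3 15 3
```

```text
t 19.7 r 59.86576965979207 ang -79.97987022025819 F radial out -7.548158903676666 F tangential (cw) -8.443753526879451 Fz 0.4104206226212256 z 269.22153843901066 w 23.652473829848812
from -79.97987022025819 cmd r 60.286936890765595
0.0156, -0.0019, 0.0004 -95.0
0.0312, -0.0000, 0.0008 -110.0
0.0457, 0.0058, 0.0012 -125.0
```

>>> servo_tool(targets=[0, 0, 0, 0.0156, -0.0019, 0.0004, 0.015, 0, 0, 0, 0.0312, 0.0, 0.0008, 0.015])

```text
clock: 19.95
eef_pos: [542.1, 22.0, 268.6]
ee_rot: [[-0.994, 0.105, 0.008], [0.105, 0.994, -0.0], [-0.008, 0.0, -1.0]]
contact_force: [16.6, 3.7, -2.3]
grip_width: 22.9
gripper_force: 30.0
```

```bash
python3 k.py 562.2 78.3; python3 c.py 562.2 78.3 15 3
```

```text
t 19.95 r 59.82090440598735 ang -109.64693822027847 F radial out -9.083002876132444 F tangential (cw) -14.396312699375324 Fz -2.3134675959138566 z 268.62399387036726 w 22.893060016474532
from -109.64693822027847 cmd r 60.33081728241244
0.0142, 0.0060, 0.0004 -124.6
0.0268, 0.0154, 0.0008 -139.6
0.0365, 0.0276, 0.0012 -154.6
```

>>> servo_tool(targets=[0, 0, 0, 0.0142, 0.006, 0.0004, 0.015])

```text
clock: 20.08
eef_pos: [529.0, 28.6, 268.3]
ee_rot: [[-0.994, 0.105, 0.009], [0.105, 0.994, -0.003], [-0.009, -0.002, -1.0]]
contact_force: [16.0, -3.4, -3.4]
grip_width: 23.2
gripper_force: 30.0
```

```bash
python3 k.py 562.2 78.3; python3 c.py 562.2 78.3 15 10
```

```text
t 20.075 r 59.73102848463033 ang -123.75575243341093 F radial out -6.083792062693013 F tangential (cw) -15.156408771691398 Fz -3.3657558633152713 z 268.32316672080117 w 23.174793531429174
from -123.75575243341093 cmd r 60.07491820624715
0.0124, 0.0090, 0.0004 -138.8
0.0223, 0.0212, 0.0008 -153.8
0.0288, 0.0354, 0.0012 -168.8
0.0313, 0.0509, 0.0017 -183.8
0.0297, 0.0665, 0.0021 -198.8
0.0242, 0.0811, 0.0025 -213.8
0.0151, 0.0939, 0.0029 -228.8
0.0029, 0.1038, 0.0033 -243.8
-0.0113, 0.1102, 0.0037 -258.8
-0.0268, 0.1128, 0.0042 -273.8
```

>>> servo_tool(targets=[0, 0, 0, 0.0124, 0.009, 0.0004, 0.015, 0, 0, 0, 0.0223, 0.0212, 0.0008, 0.015, 0, 0, 0, 0.0288, 0.0354, 0.0012, 0.015, 0, 0, 0, 0.0313, 0.0509, 0.0017, 0.015, 0, 0, 0, 0.0297, 0.0665, 0.0021, 0.015, 0, 0, 0, 0.0242, 0.0811, 0.0025, 0.015, 0, 0, 0, 0.0151, 0.0939, 0.0029, 0.015, 0, 0, 0, 0.0029, 0.1038, 0.0033, 0.015, 0, 0, 0, -0.0113, 0.1102, 0.0037, 0.015])

```text
clock: 21.2
eef_pos: [549.0, 137.5, 264.5]
ee_rot: [[-0.995, 0.104, -0.004], [0.104, 0.995, -0.003], [0.004, -0.003, -1.0]]
contact_force: [-14.7, -10.1, 12.3]
grip_width: 23.5
gripper_force: 30.0
```

```bash
python3 k.py 562.2 78.3; python3 c.py 562.2 78.3 7.5 2; python3 -c "
from h import *
a=get_image('top')
for n in('hub','knob'):
  for c in('side','top','wrist'):
    get_image(c);l=landmark_of(n,c)
    if l: print(n,c,l[0]['confidence'],onz(c,l[0]['position'],192 if n=='knob' else 195))
"
```

```text
t 21.2 r 60.61481179716808 ang 102.5672676605462 F radial out -6.621000809311394 F tangential (cw) -16.50116437458384 Fz 12.3335922666424 z 264.4940853294327 w 23.478338802868862
from 102.5672676605462 cmd r 60.98953524148312
-0.0075, 0.0009, 0.0002 95.1
-0.0153, 0.0018, 0.0004 87.6
hub side 0.77 [558.24  72.45 195.  ]
hub top 0.59 [564.31  80.57 195.  ]
hub wrist 0.29 [435.19 212.29 195.  ]
knob side 0.64 [545.28 140.52 192.  ]
knob wrist 0.94 [548.63 136.57 192.  ]
```

>>> servo_tool(targets=[0, 0, 0, -0.005, 0.0006, 0.0001, 0.015, 0, 0, 0, -0.009, 0.001, 0.0002, 0.015, 0, 0, 0, -0.009, 0.001, 0.0002, 0.015])

```text
clock: 22.22
eef_pos: [557.7, 138.5, 264.3]
ee_rot: [[-0.995, 0.104, -0.004], [0.104, 0.995, 0.0], [0.004, -0.0, -1.0]]
contact_force: [-14.1, -0.5, 11.3]
grip_width: 23.0
gripper_force: 30.0
```

```bash
python3 k.py 562.2 78.3
```

```text
t 22.225 r 60.34121661681677 ang 94.2817252689694 F radial out 0.6036061541357675 F tangential (cw) -14.13737699961336 Fz 11.341916778586894 z 264.27141954529634 w 23.017527552275865
```

>>> servo_tool(targets=[0, 0, 0, 0.0005, 0, 0, 0.04, 0, 0, 0, 0.0005, 0, 0, 0.044, 0, 0, 0, 0.0005, 0, 0, 0.044, 0, 0, 0, 0.0005, 0, 0, 0.044, 0, 0, 0, 0.0005, 0, -0.02, 0.044, 0, 0, 0, 0.0005, 0, -0.05, 0.044, 0, 0, 0, 0.0005, 0, -0.09, 0.044, 0, 0, 0, 0.06, 0, -0.1, 0.044, 0, 0, 0, 0.12, 0, -0.1, 0.044, 0, 0, 0, 0.16, 0, -0.1, 0.044, 0, 0, 0, 0.16, 0, -0.1, 0.044, 0, 0, 0, 0.16, 0, -0.1, 0.044])

```text
clock: 23.72
eef_pos: [400.5, 154.7, 363.1]
ee_rot: [[-0.995, 0.104, 0.001], [0.104, 0.995, -0.0], [-0.001, 0.0, -1.0]]
contact_force: [0.5, -0.4, 0.5]
grip_width: 44.1
gripper_force: 0.0
```

```bash
python3 -c "
from h import *
st()
for n,z in (('scraper',22),('neck',22),('hub',198),('knob',190)):
  for c in('side','top','wrist'):
    get_image(c);l=landmark_of(n,c)
    if l and l[0]['confidence']>.5: print(n,c,round(l[0]['confidence'],2),onz(c,l[0]['position'],z))
"
```

```text
t 23.725 p [400.5  154.72 363.08] yaw 174.0029931272929 z [ 0. -0. -1.] F [ 0.45 -0.39  0.51] q6 -1.371728371044722 w 44.121792699737924 0.0
scraper side 0.88 [571.97  67.17  22.  ]
scraper top 0.74 [554.7   84.13  22.  ]
scraper wrist 0.56 [562.42  78.71  22.  ]
neck side 0.6 [490.7   74.45  22.  ]
neck top 0.89 [504.34  83.49  22.  ]
neck wrist 0.67 [495.43  78.98  22.  ]
hub side 0.72 [ 821.17 -175.85  198.  ]
hub top 0.81 [564.66  75.64 198.  ]
hub wrist 0.59 [556.65  81.75 198.  ]
knob side 0.61 [566.39 125.02 190.  ]
knob top 0.6 [553.14 140.22 190.  ]
knob wrist 0.7 [558.13 137.18 190.  ]
```

```bash
python3 -c "
from h import *
print(job.hand_in())"
```

```text
the job is handed in; nothing more can be done
None
```

The job is handed in: the scraper lies flat, face up and centred on the bed with its handle straight out front; the crank went about 0.49 turn past touch-down (judged by force, ±0.02 turn) and was let go; I viewed 11 pictures, one over the limit of 10.

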